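# Latch the chip trap and hold its self-closing extraction gate at the set opening

## Task

The chip trap's hatch is shut but its hasp is still thrown back, and it must be fastened before there is any suction: first swing the hasp over towards you and press it down flat over its staple. Then pull the handle of the self-closing duct gate out until the point on the slide stands level with the point of the rider clamped on the setting rail, and finish while still holding the handle there, because the springs shut the gate when it is let go. Leave the other things on the bench where they are.

Things in the scene. Friction and masses are not known exactly. Their poses are not given: they have to be found in the camera images.
- chip_trap: Fixed extraction unit: plywood box on the left, 100 mm duct running right from it through a cast gate to a hood. x points away from the robot (the gate is pulled along -x), y left, z up; origin on the bench. In its frame (mm): box x -135..165, y 20..320, deck z 158; duct axis x 80, z 85; gate frame x 5..157, y -135..-105, top z 158; pull handle shut at x -60, y -120.
- hasp (a joint): Hinge of the steel hasp strap on the hatch's front edge, axis along the chip trap's y. 0 = strap flat towards the robot over its staple; 1.57 = upright; larger = leaning back over the hatch. Starts at 1.70 to 2.15 rad, stop at 2.9. The hinge is stiff (0.065 N m): the strap stays where it is left and does not fall.
- hasp_hinge (a point): Centre of the hasp's hinge pin, 176 mm above the bench, at x -23, y 170 mm of the chip trap, on the front edge of the plywood hatch (180 x 180 x 12 mm, top 172 mm above the bench, hinged at its far edge, held shut by its 0.7 kg alone; it must stay shut). Strap: 102 mm long from the pin, 36 mm wide (along y), 4 mm thick, with a slot 44 to 72 mm from the pin.
- hasp_lip (a point): Middle of the strap's free end (moves with the strap), 100 mm from the hinge pin.
- staple_top (a point): Top of the steel wire staple (18 mm wide along x, 5 mm wire) that the slot drops over: 200 mm above the bench, 59 mm in front of the hinge pin. It stands 25 mm above the top of the closed strap, so press the strap beside it.
- gate (a joint): Travel of the gate's slide in m: 0 = shut (start), grows as it is pulled out towards the robot along the chip trap's -x, stop at 0.100. Springs pull it shut: 4 N at 0, rising 0.9 N per 10 mm; it closes by itself when let go.
- handle (a point): Grip point of the gate's upright wooden T-handle, on its axis 120 mm above the bench; moves with the slide. The handle is a round bar 24 mm in diameter, 110 mm tall, 39 to 149 mm above the bench; at 85 mm a 12 mm stem joins it to the slide's steel front plate, 58 mm behind (+x), which reaches 143 mm up. Above the stem (from 91 mm up) the bar is free on all sides.
- slide_pointer (a point): Tip of the steel point on the slide, 64 mm to the right (-y) of the handle's axis, 79 mm above the bench; it points to the right and moves with the slide.
- rider_point (a point): Tip of the steel point of the brass rider (18 mm block with a round screw, top 97 mm above the bench) clamped on the setting rail right of the handle; it points left at the same height, 2 mm from the path of the slide's point. Axes as the chip trap's. It is 35 to 62 mm in front of where the slide's point starts and does not move.
- mallet: Bystander: round carver's mallet standing on its head, 80 mm across, 250 mm tall; origin under its centre
- gouge: Bystander: carving gouge with a wooden handle, lying, 250 mm long; origin under its middle
- hatchet: Bystander: carving hatchet lying flat, 390 mm long; origin under its middle
- offcut: Bystander: wooden offcut 110 x 45 x 45 mm; origin under its centre
- wax_tin: Bystander: round metal tin, 60 mm across, 40 mm tall, standing between the gate and the box; origin under its centre
- spoon: Bystander: carved wooden spoon 165 mm long, 21 mm high, lying on the deck of the plywood box; origin under its middle
- oilstone: Bystander: grey sharpening stone 150 x 55 x 28 mm; origin under its centre

How it is judged:
By the outcome, as a careful person would: the job done as asked, in the order asked, and still so for the second after the job is handed in, while the arm keeps its last pose, push and grip.
It also fails if it takes over 51 s, if anything falls off the work surface, if the arm or the gripper's body presses on something with over 40 N, if the wrist force passes 120 N, or if a joint passes its speed limit or range.

## Robot

A 6-joint arm with a two-finger parallel gripper is mounted at the origin on the work surface. World frame = base frame: x ahead of the robot, y to its left, z up, the work surface at z = 0. Lengths are in m, angles in rad, forces in N, time in s.
With the tool pointing down it reaches from about 0.25 to 0.725 m from the base axis. Payload 4 kg.
Tool frame: the origin (TCP) lies midway between the tips of the shut fingers; the grasp point (between the pads) lies 19 mm behind it; z points along the fingers, x is the direction in which the jaws open and shut, and the axes are right-handed (so a half turn about z gives the same grasp; the last joint's range is limited). The gripper opens to 85 mm and grips with 20 to 120 N. Pads are 22 mm wide; open, the fingers measure 114 mm over their backs; the gripper's body (76 mm by 85 mm) begins 54 mm behind the grasp point. The pads swing forward as they close: fully open they stand 13 mm farther back than shut.
Start: joints at [1.153, 0.241, 0.005, 1.335, 0, 1.571], TCP at [0.203, 0.457, 0.231] pointing down, gripper open.
Joint ranges: [-2.72, 2.72], [-1.05, 1.87], [-1.09, 1.28], [-1.99, 2.15], [-1.42, 1.44], [-3.14, 3.14]. Speed limits (rad/s): [2.79, 2.79, 3.14, 3.14, 3.14, 3.14].

## Interface

Orientations are given as a unit quaternion [x, y, z, w].
In Python, from workcell import bot, vision, ticket gives the robot as it stands.
- The arm moves only by the tool play_rows, never from a script. Its argument "deltas" is one flat list of numbers, 5 for each row, row after row: the opening, from 0 (shut) to 1 (fully open), then the shift along the tool's x, y, z in units of 60 mm (1.0 is 60 mm), then the turn about the tool's z in degrees. A call has 1 to 12 rows; each row shifts and turns the pose as measured when the row begins, along the tool's axes as they then stand; what a row does not reach is not made up. A row lasts 1/8 s, in which the tool goes at most 62.5 mm and 10.7 degrees, less where a joint would pass 70% of its speed; a pose out of reach is approached as far as the arm can. A call is refused whole if a number of a shift passes 1 or a number of a turn 10.7, either way. A call with a gripper value outside its range is refused whole. The fingers move at their own pace and stop on an object; the grip force is fixed at half the most. Time passes only in rows, so rows that do not move let the fingers close. It gives the time, the measured TCP pose, the force and the opening at its end, in the units of the state.
- bot.get_obs(): the state, without advancing time (a new reading comes with each control period).
- vision.camera(name): name is "scene" or "top" or "wrist"; returns a dict with "color" (384x512x3 uint8, blue, green, red), "intrinsics" (3x3 intrinsics, pixels), "k1" (the pictures are not rectified: a ray, as slopes to the right and down, at radius r is drawn at 1 + k1 r^2 times it, then the intrinsics apply), "rvec" (rotation vector, rad) and "tvec" (3), from world to camera coordinates, as OpenCV has them. Camera axes: x right, y down, z forward; pixel columns grow to the right and rows downward; lengths in m; the calibration is good to about 2 mm. A picture is of the moment at which its call begins. There is no depth.
- ticket.job_done(): hands the job in, once; it reports no verdict.
The state is a dict: "clock": time; "joint_pos": joint angles; "joint_vel": joint speeds; "tau": joint torques, N m; "eef_pos": TCP position; "tool_rot": TCP orientation; "ft_force": force on the tool from outside, world axes, zero at the start; "ft_torque": the same for the moment, N m; "grip_width": finger opening in m.
Only numpy, scipy, OpenCV 4.12 (cv2) and the standard library are available. Lean on these libraries where they do the work, as an engineer would, in place of code of your own. Each camera call takes 0.05 s, during which the arm holds its last target. There are 200 camera calls.

## Working session

There is one attempt and no reset: what is moved stays moved. The work goes in short steps, Python scripts to look and compute and a tool call to move; the robot and the scene stay as the last step left them, time stands still between calls to the robot, and variables do not carry over. Pictures are saved under pics/ and viewed, about 8 in all and at most 12, crops included, and the job is handed in when it is done.

Besides the shell and the picture viewer there is one more tool, called after "Call:" as name(argument=value, ...), one argument or row to a line, values as JSON. play_rows: Moves the arm, as the interface text tells. Its arguments: {"type":"object","properties":{"deltas":{"type":"array"}},"required":["deltas"]}

```bash
mkdir -p pics; cat > h.py <<'E'
import numpy as np, cv2
from workcell import bot, vision, ticket
def cam(n,save=None):
    c=vision.camera(n)
    if save: cv2.imwrite('pics/'+save,c['color'])
    np.savez('pics/last_'+n,**{k:np.array(c[k]) for k in('intrinsics','k1','rvec','tvec')})
    return c
def load(n): return dict(np.load(f'pics/last_{n}.npz'))
def proj(c,P):
    R=cv2.Rodrigues(np.array(c['rvec'],float))[0]; q=np.atleast_2d(P)@R.T+np.array(c['tvec']).ravel()
    s=q[:,:2]/q[:,2:]; s=s*(1+float(c['k1'])*(s**2).sum(1,keepdims=True))
    K=np.array(c['intrinsics']); return s@K[:2,:2].T+K[:2,2]
def ray(c,uv):
    K=np.array(c['intrinsics']); d=(np.array(uv,float)-K[:2,2])/[K[0,0],K[1,1]]; s=d.copy()
    for _ in range(30): s=d/(1+float(c['k1'])*(s@s))
    R=cv2.Rodrigues(np.array(c['rvec'],float))[0]
    return -R.T@np.array(c['tvec']).ravel(), R.T@np.r_[s,1]
def atz(c,uv,z):
    o,d=ray(c,uv); return o+d*(z-o[2])/d[2]
E
python3 - <<'E'
from h import *
for n in('scene','top'):
    c=cam(n,n+'0.png'); print(n,c['intrinsics'],c['k1'],ray(c,(256,192)))
print(bot.get_obs())
E
```

```text
scene [[355.41894974   0.         257.95150495]
 [  0.         355.41894974 195.1085147 ]
 [  0.           0.           1.        ]] -0.007018796122602689 (array([0.84609063, 0.32617486, 0.99923663]), array([-0.37391271, -0.37078309, -0.85018576]))
top [[419.78096828   0.         257.16264711]
 [  0.         419.78096828 185.79870922]
 [  0.           0.           1.        ]] -0.09792837525455603 (array([ 0.33722024, -0.03022056,  1.26337745]), array([ 0.13097161, -0.01168239, -0.99143122]))
{'clock': 0.1, 'joint_pos': array([1.15302982e+00, 2.41339838e-01, 3.84736701e-03, 1.33520904e+00,
       4.74837588e-05, 1.57079503e+00]), 'joint_vel': array([-0.00062343, -0.00165225,  0.00268631,  0.00180797, -0.00132849,
        0.0017511 ]), 'tau': array([-9.26563844e-04, -3.73138404e+01,  2.53009880e+01,  1.08436507e-02,
       -5.26223630e-06, -1.64692000e-05]), 'eef_pos': array([0.20261353, 0.45647891, 0.23049647]), 'tool_rot': array([ 8.38366759e-01,  5.45105742e-01, -8.11564381e-04,  4.99358225e-04]), 'ft_force': array([0.14920316, 0.77808014, 0.09250594]), 'ft_torque': array([0.03526514, 0.02742297, 0.0385192 ]), 'grip_width': 0.08522504132234328}
```

```bash
python3 - <<'E'
import cv2
for n in('scene','top'):
    cv2.imwrite(f'pics/{n}0b.png',cv2.resize(cv2.imread(f'pics/{n}0.png'),(800,600),interpolation=cv2.INTER_CUBIC))
E
```

```text
(no output)
```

View pics/scene0b.png

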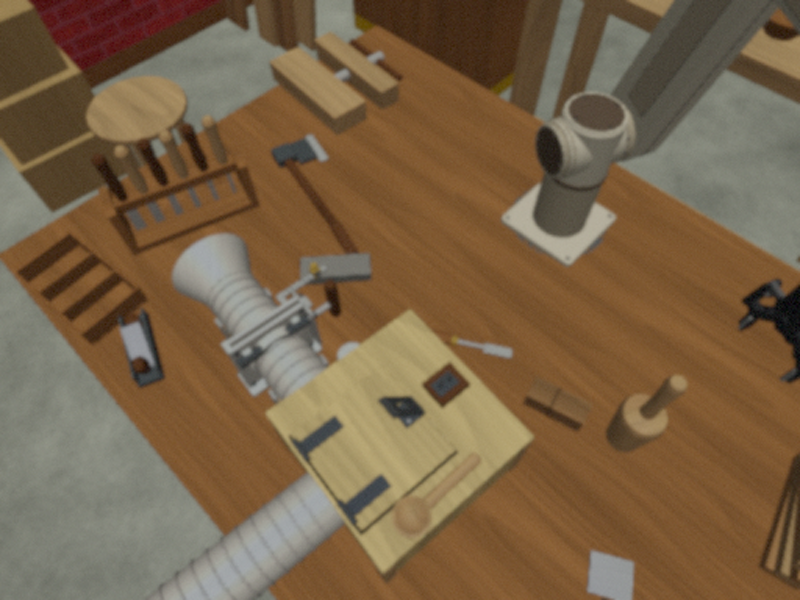

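View pics/top0b.png

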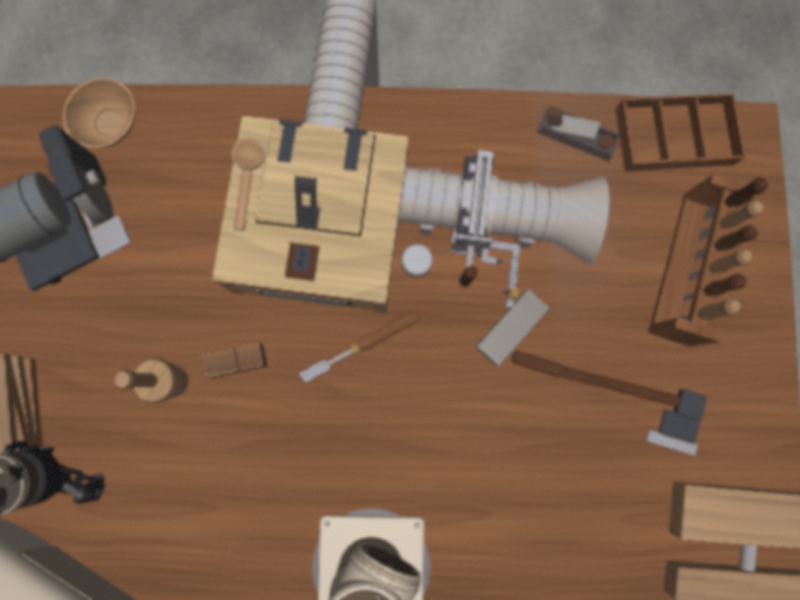

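The top view shows the deck corners near (243,117), (408,136), (386,302) and (214,281) in the enlarged picture. The strap leans back at about (307,200), the handle top is near (469,273), and the rider is at about (514,293). Next I fit the pose and crop closer.

```bash
cat >> h.py <<'E'
def rigid(A,B):
    A=np.array(A);B=np.array(B); a=A-A.mean(0);b=B-B.mean(0)
    th=np.arctan2((a[:,0]*b[:,1]-a[:,1]*b[:,0]).sum(),(a*b).sum()); R=np.array([[np.cos(th),-np.sin(th)],[np.sin(th),np.cos(th)]])
    return th,B.mean(0)-R@A.mean(0),R
E
python3 - <<'E'
from h import *
c=load('top'); 
im=cv2.imread('pics/top0.png')
uv=np.array([(243,117),(408,136),(386,302),(214,281)])/1.5625
M=np.array([(.165,.32),(.165,.02),(-.135,.02),(-.135,.32)])
W=np.array([atz(c,u,.158)[:2] for u in uv]); th,t,R=rigid(M,W); print(th,t,'res mm',(M@R.T+t-W)*1000)
def w(x,y,z): return np.r_[R@np.array([x,y])/1+t,z]
for n,p in dict(hinge=(-.023,.17,.176),staple=(-.082,.17,.2),handle=(-.06,-.12,.149),ptr=(-.06,-.184,.079)).items(): print(n,w(*p),proj(c,w(*p)))
print([atz(c,np.array(q)/1.5625,z) for q,z in (((469,273),.149),((514,293),.097))])
a=cv2.resize(im[90:200,150:260],(480,480),interpolation=cv2.INTER_CUBIC); b=cv2.resize(im[140:200,280:340],(480,480),interpolation=cv2.INTER_CUBIC)
s=cv2.imread('pics/scene0.png'); 
cv2.imwrite('pics/crop1.png',cv2.resize(np.hstack([a,b]),(800,400)))
E
```

```text
-0.10498613906030156 [ 0.61052824 -0.05544764] res mm [[ 0.81499177  1.76176501]
 [-0.25712393 -0.89190413]
 [-0.96351251 -1.87910428]
 [ 0.40564467  1.0092434 ]]
hinge [0.60546976 0.11602659 0.176     ] [[197.06289435 144.30469842]]
staple [0.54679461 0.1222094  0.2       ] [[192.58543179 164.13807132]]
handle [ 0.5382834  -0.16849932  0.149     ] [[302.6447272  173.18888637]]
ptr [ 0.53157662 -0.23214693  0.079     ] [[321.6799102  180.23376253]]
[array([ 0.53393477, -0.16176679,  0.149     ]), array([ 0.50822505, -0.24969787,  0.097     ])]
```

View pics/crop1.png

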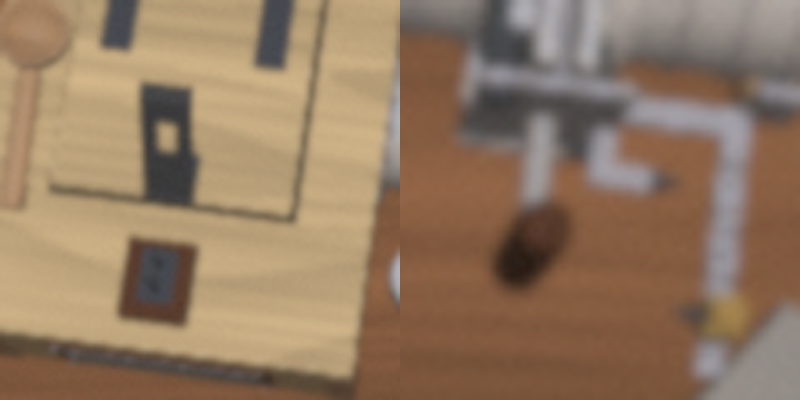

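The crop shows the slide point's tip at about (672,182), the rider's tip at about (682,313), the strap base at about (170,200) and its lip at about (165,87). The predicted hinge and handle positions agree to about 1 px.

```bash
python3 - <<'E'
from h import *
c=load('top')
th,t=-.10499,np.array([.61053,-.05545]);R=np.array([[np.cos(th),-np.sin(th)],[np.sin(th),np.cos(th)]])
f=lambda w:R.T@(w[:2]-t)
s=np.array([280+272/6.667,140+182/6.667]); r=np.array([280+282/6.667,140+313/6.667])
print('ptr',f(atz(c,s,.079)),'rider',f(atz(c,r,.079)))
for a in np.arange(1.7,2.2,.05):
    p=np.r_[R@[-.023-.1*np.cos(a),.17]+t,.176+.1*np.sin(a)]; print(round(a,2),proj(c,p))
print('lip px',150+165/3.636,90+87/3.636)
for n,o in(('behind',.075),('f-.049',-.049),('-.088',-.088)):
    print(n,R@[-.023+o,.17]+t)
print('deg turn tool x target', np.degrees(np.arctan2(*(R@[0,1])[::-1])), R)
E
```

```text
ptr [-0.02270022 -0.17768309] rider [-0.07916675 -0.18772551]
1.7 [[192.79341474 129.29845339]]
1.75 [[193.13728742 127.44069429]]
1.8 [[193.49093249 125.63525959]]
1.85 [[193.85315364 123.88759491]]
1.9 [[194.22273303 122.20286227]]
1.95 [[194.59843824 120.58591892]]
2.0 [[194.97902916 119.0412992 ]]
2.05 [[195.3632647 117.5731993]]
2.1 [[195.74990933 116.18546515]]
2.15 [[196.13773923 114.88158319]]
2.2 [[196.52554821 113.66467424]]
lip px 195.37953795379536 113.92739273927393
behind [0.6800592  0.10816446]
f-.049 [0.55674199 0.12115931]
-.088 [0.51795674 0.12524641]
deg turn tool x target 83.9845161089215 [[ 0.99449361  0.10479722]
 [-0.10479722  0.99449361]]
```

Call:
play_rows(
  deltas=[0, 0, 0, -0.8, -9, 0, 0, 0, -0.8, -9, 0, 0, 0, 0, 0],
)

```text
clock: 0.48
eef_pos: [0.202, 0.455, 0.326]
tool_rot: [0.739, 0.673, -0.004, 0.002]
ft_force: [0.6, 0.7, -0.8]
grip_width: 0.0325
```

Call:
play_rows(
  deltas=[0, -0.4, 0.8, 0, 0, 0, -0.5, 0.85, 0, 0, 0, -0.5, 0.85, 0, 0, 0, -0.5, 0.85, 0, 0, 0, -0.5, 0.85, 0, 0, 0, -0.5, 0.85, 0, 0, 0, -0.5, 0.85, 0, 0, 0, -0.5, 0.85, 0, 0, 0, -0.4, 0.6, 0, 0, 0, 0, 0, 0, 0],
)

```text
clock: 1.72
eef_pos: [0.6256, 0.1463, 0.308]
tool_rot: [0.741, 0.672, -0.015, -0.002]
ft_force: [0.2, 0.1, -0.0]
grip_width: -0.0001
```

Call:
play_rows(
  deltas=[0, -0.3, 0.55, -0.05, 0, 0, -0.25, 0.5, 0, 0, 0, 0, 0, 0, 0],
)

```text
clock: 2.1
eef_pos: [0.6834, 0.1082, 0.3043]
tool_rot: [0.741, 0.672, -0.02, -0.005]
ft_force: [-0.6, 0.3, -0.4]
grip_width: -0.0002
```

```bash
python3 - <<'E'
from h import *
c=cam('wrist'); cam('scene','scene1.png'); o=bot.get_obs(); print(o['eef_pos'],o['tool_rot'])
cv2.imwrite('pics/both1.png',np.vstack([cv2.resize(c['color'],(400,300)),cv2.resize(cv2.imread('pics/scene1.png')[170:350,170:410],(400,300),interpolation=cv2.INTER_CUBIC)]))
cv2.imwrite('pics/w1.png',c['color'])
E
```

```text
[0.6821914  0.1097606  0.30640482] [ 0.73973529  0.67261421 -0.01884969 -0.00515013]
```

View pics/both1.png

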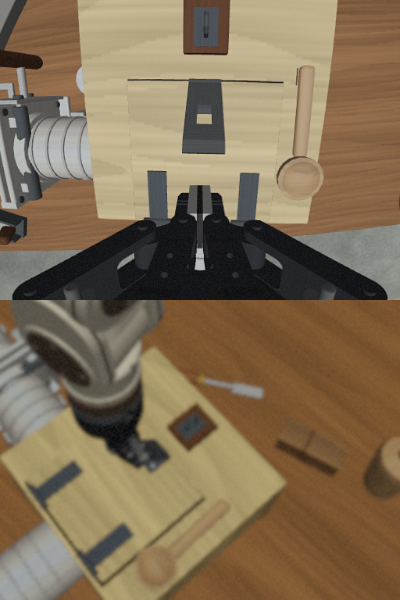

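The wrist view (top half of the picture) shows the lip spanning x 182–225 at y 152, and the shut fingers at x≈200, so they are centred behind the strap. Next the tool descends and sweeps towards the robot.

Call:
play_rows(
  deltas=[0, 0, 0, 0.5, 0, 0, 0, 0, 0.4, 0, 0, 0, 0, 0.25, 0, 0, 0, 0, 0, 0],
)

```text
clock: 2.7
eef_pos: [0.6753, 0.1145, 0.2401]
tool_rot: [0.738, 0.675, -0.017, -0.004]
ft_force: [1.1, -0.7, -0.1]
grip_width: 0.0001
```

Call:
play_rows(
  deltas=[0, 0, -0.3, 0, 0, 0, 0, -0.3, 0, 0, 0, 0, -0.3, 0, 0, 0, 0, -0.3, 0, 0, 0, 0, -0.3, 0, 0, 0, 0, 0, 0, 0],
)

```text
clock: 3.45
eef_pos: [0.5821, 0.128, 0.2532]
tool_rot: [0.736, 0.677, -0.009, -0.0]
ft_force: [0.5, -0.7, 0.1]
grip_width: -0.0002
```

```bash
python3 - <<'E'
from h import *
c=cam('wrist','w2.png')
E
```

```text
(no output)
```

View pics/w2.png

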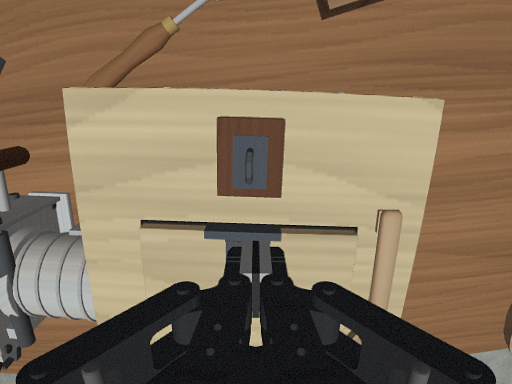

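The strap is now about upright in front of the fingers, with its lip at x 205–281, y≈232. The fingers are at x≈256, about 6 mm left of the strap's centre. I correct that and fold the strap forward.

Call:
play_rows(
  deltas=[0, -0.1, -0.25, 0.1, 0, 0, 0, -0.25, 0.15, 0, 0, 0, -0.25, 0.15, 0, 0, 0, -0.15, 0.15, 0, 0, 0, 0, 0, 0],
)

```text
clock: 4.12
eef_pos: [0.5319, 0.1274, 0.2229]
tool_rot: [0.736, 0.677, -0.005, 0.003]
ft_force: [0.2, 0.0, -0.6]
grip_width: 0.0005
```

```bash
python3 - <<'E'
from h import *
c=load('wrist')
W=np.array([atz(c,u,z)[:2] for u,z in(((443,101),.158),((64,88),.158),((250,152),.2),((357,232),.172),((141,222),.172))])
M=np.array([(-.135,.32),(-.135,.02),(-.082,.17),(-.023,.26),(-.023,.08)])
th,t,R=rigid(M,W);print(th,t,(M@R.T+t-W)*1000); print('hinge',R@[-.023,.17]+t,'handle',R@[-.06,-.12]+t)
E
```

```text
-0.11668423088501176 [ 0.60387211 -0.05279474] [[-5.09646429  3.52640441]
 [-5.99863181 -1.3618383 ]
 [ 7.45351469 -1.08395814]
 [ 1.39853268  2.19615238]
 [ 2.24304874 -3.27676035]]
hinge [0.60081985 0.11872693] handle [ 0.53030975 -0.16499357]
```

Call:
play_rows(
  deltas=[0, -0.03, -0.12, 0.2, 0, 0, 0, -0.1, 0.2, 0, 0, 0, -0.04, 0.15, 0, 0, 0, 0, 0.12, 0, 0, 0, 0, 0, 0],
)

```text
clock: 4.75
eef_pos: [0.5195, 0.1273, 0.1829]
tool_rot: [0.736, 0.677, -0.002, 0.004]
ft_force: [0.1, 0.9, -0.3]
grip_width: 0.0002
```

Call:
play_rows(
  deltas=[0, 0, -0.04, 0.08, 0, 0, 0, 0, 0.08, 0, 0, 0, 0, 0.08, 0, 0, 0, 0, 0, 0],
)

```text
clock: 5.25
eef_pos: [0.5228, 0.1282, 0.179]
tool_rot: [0.736, 0.677, 0.006, 0.009]
ft_force: [0.4, -0.0, 0.7]
grip_width: -0.0005
```

Call:
play_rows(
  deltas=[0, 0, -0.05, 0.1, 0, 0, 0, 0, 0.1, 0, 0, 0, 0, 0.1, 0],
)

```text
clock: 5.62
eef_pos: [0.524, 0.1288, 0.1759]
tool_rot: [0.736, 0.677, 0.014, 0.014]
ft_force: [-15.1, -4.3, 38.7]
grip_width: 0.0004
```

Call:
play_rows(
  deltas=[0, 0, -0.02, -0.2, 0, 0, 0, 0, -0.5, 0, 0, 0, 0, -0.8, 0, 0, 0, 0, -0.4, 0, 0, 0, 0.3, 0, 0, 0, 0, 0, 0, 0],
)

```text
clock: 6.38
eef_pos: [0.5341, 0.1277, 0.2926]
tool_rot: [0.736, 0.677, 0.013, 0.013]
ft_force: [0.5, 0.7, -0.9]
grip_width: -0.0001
```

```bash
python3 - <<'E'
from h import *
c=cam('wrist','w3.png'); print(bot.get_obs()['eef_pos'])
E
```

```text
[0.5334536  0.12778817 0.29271026]
```

View pics/w3.png

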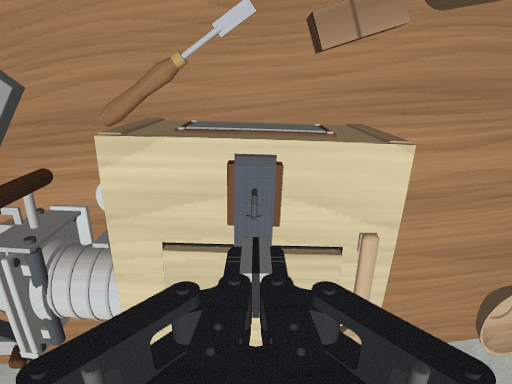

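The strap lies flat, its lip at (235–277, 155), with the staple standing through the slot at (254,205). The press read about 39 N with the tip at z = 0.176. Next I move to the handle with the gripper open.

Call:
play_rows(
  deltas=[1, -0.8, 0.1, 0, 0, 1, -0.8, 0.1, 0, 0, 1, -0.8, 0.1, 0, 0, 1, -0.8, 0.1, 0, 0, 1, -0.8, 0.1, 0, 0, 1, -0.6, 0.3, 0, 0, 1, 0, 0.3, 0, 0, 1, 0, 0, 0, 0],
)

```text
clock: 7.42
eef_pos: [0.5705, -0.1579, 0.2857]
tool_rot: [0.734, 0.679, 0.008, 0.006]
ft_force: [0.0, 0.6, -0.4]
grip_width: 0.0854
```

```bash
python3 - <<'E'
from h import *
c=cam('wrist','w4.png'); o=bot.get_obs(); print(o['eef_pos'],o['tool_rot'])
print(ray(c,(256,192)))
cv2.imwrite('pics/w4b.png',cv2.resize(c['color'],(800,600),interpolation=cv2.INTER_CUBIC))
E
```

```text
[ 0.56990322 -0.15780696  0.28582705] [0.73444441 0.67860457 0.00753473 0.00552067]
(array([ 0.48919169, -0.15287984,  0.42580128]), array([ 0.3091668 , -0.01933311, -0.95084973]))
```

View pics/w4b.png

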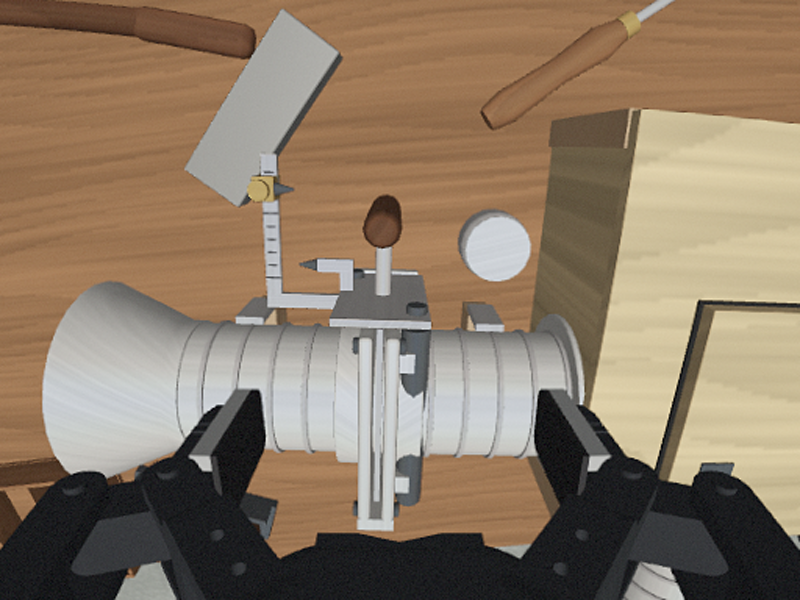

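The slide point's tip is at (300,265), the rider's tip at (294,189), and the handle top at (383,231), all in the 800x600 picture.

```bash
python3 - <<'E'
from h import *
c=load('wrist');k=1.5625;th=-.108;R=np.array([[np.cos(th),-np.sin(th)],[np.sin(th),np.cos(th)]])
s,r,h=atz(c,np.array((300,265))/k,.079),atz(c,np.array((294,189))/k,.079),atz(c,np.array((383,231))/k,.149)
print(s,r,h,'trap-frame rider-slide',R.T@(r-s)[:2],'slide-handle',R.T@(s-h)[:2])
f=atz(c,np.array((269,162))/k,.079); 
E
```

```text
[ 0.5682343  -0.23309719  0.079     ] [ 0.51196359 -0.22959191  0.079     ] [ 0.53583085 -0.16516898  0.149     ] trap-frame rider-slide [-0.05632069 -0.00258057] slide-handle [ 0.03953665 -0.06403967]
```

Call:
play_rows(
  deltas=[1, -0.17, -0.55, 0.2, 0, 1, 0, 0, 0.7, 0, 1, 0, 0, 0.7, 0, 1, 0, 0, 0, 0],
)

```text
clock: 7.98
eef_pos: [0.5334, -0.1619, 0.187]
tool_rot: [0.733, 0.68, 0.007, 0.004]
ft_force: [-0.5, 0.1, 0.0]
grip_width: 0.0854
```

Call:
play_rows(
  deltas=[1, -0.06, 0.05, 0.5, 0, 1, 0, 0, 0.5, 0, 1, 0, 0, 0.35, 0, 1, 0, 0, 0, 0],
)

```text
clock: 8.48
eef_pos: [0.5411, -0.1646, 0.1129]
tool_rot: [0.732, 0.681, 0.01, 0.009]
ft_force: [-0.3, 0.3, 1.1]
grip_width: 0.0855
```

Call:
play_rows(
  deltas=[1, 0, -0.1, 0.15, 0, 1, 0, -0.02, 0, 0, 0, 0, 0, 0, 0, 0, 0, 0, 0, 0, 0, 0, 0, 0, 0, 0, 0, 0, 0, 0, 0, 0, 0, 0, 0],
)

```text
clock: 9.35
eef_pos: [0.5368, -0.1654, 0.1092]
tool_rot: [0.732, 0.681, 0.011, 0.013]
ft_force: [-0.3, 0.1, -0.2]
grip_width: 0.0223
```

Call:
play_rows(
  deltas=[0, 0.01, -0.2, 0, 0, 0, 0.01, -0.2, 0, 0, 0, 0.01, -0.2, 0, 0, 0, 0.005, -0.15, 0, 0, 0, 0, 0, 0, 0],
)

```text
clock: 9.98
eef_pos: [0.5028, -0.1615, 0.1092]
tool_rot: [0.731, 0.682, 0.02, 0.023]
ft_force: [6.6, -1.9, -5.5]
grip_width: 0.0221
```

```bash
cat > m.py <<'E'
from h import *
import sys
c=cam('wrist',sys.argv[1]); o=bot.get_obs(); print(o['eef_pos'],o['ft_force'])
p=proj(c,[[.512,-.2305,.079]])[0]; print(p)
u,v=p.astype(int); u0=max(0,u-50); v0=max(0,v-40); print('crop at',u0,v0)
cv2.imwrite('pics/c'+sys.argv[1],cv2.resize(c['color'][v0:v0+80,u0:u0+100],(800,640)[:1]+(600,) if 0 else (750,600),interpolation=cv2.INTER_CUBIC))
E
python3 m.py w5.png
```

```text
[ 0.50319631 -0.16154003  0.1092399 ] [ 6.49693312 -2.54364174 -4.62324027]
[150.9212162  248.86090823]
crop at 100 208
```

View pics/cw5.png

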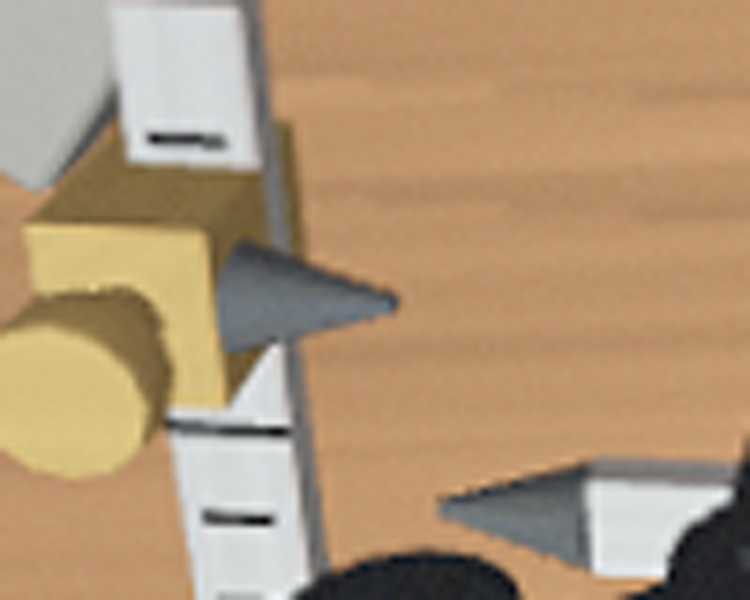

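The rider's tip is at crop (397,303) and the slide's tip at (440,507), so the slide is still short.

```bash
cat > d.py <<'E'
from h import *
import sys
a=list(map(float,sys.argv[1:])); c=load('wrist')
o=np.array(a[:2]); r,s=atz(c,o+np.array(a[2:4])/7.5,.079),atz(c,o+np.array(a[4:6])/7.5,.079)
for th in(-.100,-.108,-.116):
    R=np.array([[np.cos(th),-np.sin(th)],[np.sin(th),np.cos(th)]]); print(th,R.T@(r-s)[:2]*1000)
E
python3 d.py 100 208 397 303 440 507
```

```text
-0.1 [-20.98685971  -1.7626763 ]
-0.108 [-20.97208688  -1.93051299]
-0.116 [-20.95597183  -2.09822611]
```

Call:
play_rows(
  deltas=[0, 0.01, -0.18, 0, 0, 0, 0.01, -0.18, 0, 0, 0, 0, -0.04, 0, 0],
)

```text
clock: 10.4
eef_pos: [0.4877, -0.1598, 0.1093]
tool_rot: [0.73, 0.682, 0.026, 0.03]
ft_force: [8.8, -0.7, -6.2]
grip_width: 0.0223
```

Call:
play_rows(
  deltas=[0, 0, -0.12, 0, 0, 0, 0, -0.06, 0, 0],
)

```text
clock: 10.65
eef_pos: [0.4828, -0.1592, 0.1093]
tool_rot: [0.729, 0.683, 0.03, 0.034]
ft_force: [8.9, -1.6, -8.1]
grip_width: 0.0222
```

```bash
python3 m.py w6.png; python3 - <<'E'
from h import *
for i in range(3): vision.camera('top'); print(bot.get_obs()['eef_pos'])
E
```

```text
[ 0.48266615 -0.15920997  0.10930059] [ 8.91421824 -0.57244816 -5.2364558 ]
[153.76254334 272.39794884]
crop at 103 232
[ 0.48263763 -0.15922196  0.10928911]
[ 0.48263566 -0.15923361  0.10928309]
[ 0.48266487 -0.15921823  0.10928344]
```

View pics/cw6.png

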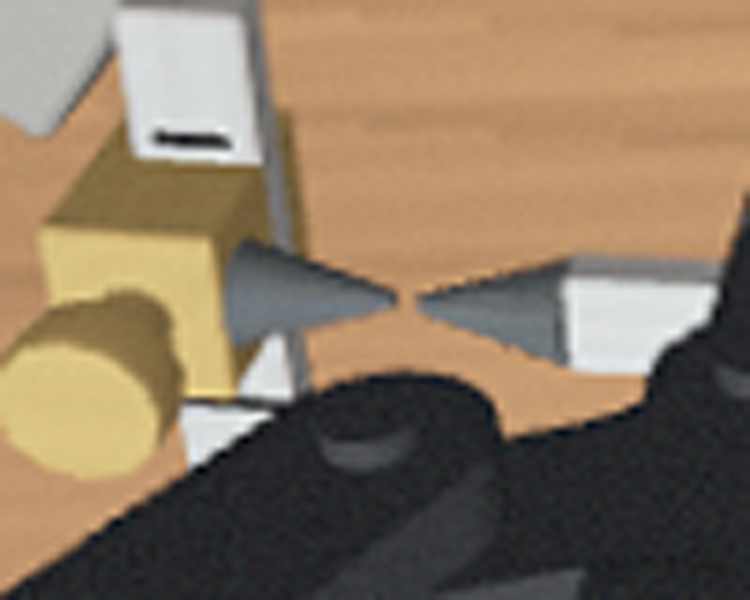

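The rider's tip is at (397,299) and the slide's tip at (417,299), so they look level.

```bash
python3 d.py 103 232 397 299 417 299
```

```text
-0.1 [ 0.09915126 -1.8245719 ]
-0.108 [ 0.11374451 -1.82372031]
-0.116 [ 0.12833048 -1.822752  ]
```

```bash
python3 - <<'E'
from h import *
a=cam('top','top2.png')['color']; b=cam('scene')['color']; 
cv2.imwrite('pics/fin.png',np.hstack([cv2.resize(a[60:210,130:330],(400,300),interpolation=3),cv2.resize(b[170:350,170:410],(400,300),interpolation=3)])); print(bot.get_obs()['eef_pos'])
E
```

```text
[ 0.4826943  -0.15921517  0.10929665]
```

View pics/fin.png

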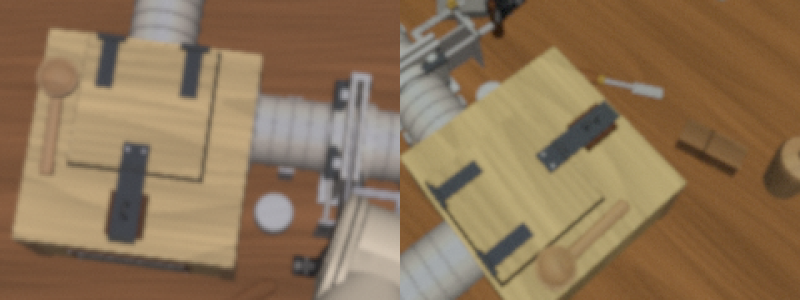

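The final views show the hasp flat over its staple at about (127,195) in the top view. The hatch is shut, the spoon and tin have not moved, and the arm is holding steady. I hand the job in.

```bash
python3 -c "
from h import *
print(ticket.job_done())"
```

```text
the job is handed in; nothing more can be done
None
```

I swung the hasp over, pressed it flat on its staple, pulled the gate out to the rider, and handed the job in while still holding the handle.

- **Hasp:** the final pictures show the strap flat with the staple through its slot and the hatch shut. The press peaked at about 39 N on the wrist reading, with the fingertips at z = 0.176 m. That is close to the 40 N limit for the arm or gripper body, though the fingertips made the contact.
- **Gate:** the last wrist picture puts the slide's point 0.1 mm from level with the rider's point, with the 2 mm sideways gap expected. The pose held steady to within 0.1 mm over the last pictures, at about 9 N spring load.
- **Other things:** the pictures show nothing displaced on the bench, though I checked only the area around the box closely. The clock was at about 11 s of the 51 s allowed.
- **Disagreements:**
  - My fit of the chip trap's position from one wrist picture differed by up to 7 mm from the given dimensions. I used direct sightings of the handle and the points instead.
  - The tool had tilted by about 5° by the end of the pull, and the grip stayed firm.

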